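Sort the columns and the tube back into their own cradles

ROBOT

A 7-joint arm with a two-finger parallel gripper is mounted at the origin on a cart in front of the work surface, level with it; the furniture and walls round the work are solid. World frame = base frame: x ahead of the robot, y to its left, z up, the work surface at z = 0. Lengths are in m, angles in rad, forces in N, time in s.
With the tool pointing down it reaches from about 0.4 to 0.85 m from the base axis. Payload 10.4 kg.
Tool frame: the origin (TCP) lies between the finger pads; the fingertips stand 22 mm ahead of it and the grasp point (between the pads) lies 3 mm ahead of it (r.nose_length is the distance from the TCP to the fingertips, in m); z points along the fingers, y is the line along which they close (so a half turn about z gives the same grasp; the last joint's range is limited). The gripper opens to 87 mm and grips with 3 to 60 N. Pads are 19 mm wide; open, the fingers measure 117 mm over their backs; the gripper's body (75 mm by 190 mm) begins 51 mm behind the grasp point.
Start: joints at [-1.207, 0.332, -0.065, 1.46, 0.022, 1.35, -0.088], TCP at [0.236, 0.579, 0.245] pointing down, gripper open.
Joint ranges: [-2.6, 2.6], [-0.5, 2.12], [-1.47, 1.34], [0.16, 2.42], [-1.27, 4.41], [0.06, 2.06], [-2.6, 2.6]. Speed limits (rad/s): [2.22, 2.22, 2.79, 2.79, 3.14, 3.14, 3.14].

INTERFACE

Orientations are given as a unit quaternion [x, y, z, w].
In Python, from bench import readout, cams, r gives the robot as it stands. The module is installed in compiled form; this text tells all that it offers.
- The arm moves only by the tool step_arm, never from a script. Its argument "deltas" is a list that holds one entry, the list of rows, each a list of 7 numbers: the turn, a rotation vector about the tool's x, y, z in rad, then the shift along the tool's x, y, z in m, then the opening in per cent of the stroke, from 0 (shut) to 100 (fully open). A call has 1 to 20 rows; each row is the pose to reach, as a shift and turn from the pose commanded when the call began, along the tool's axes at that moment; what a row does not reach only later rows make up. A row lasts 1/8 s, in which the tool goes at most 62.5 mm and 10.7 degrees, less where a joint would pass 70% of its speed; a pose out of reach is approached as far as the arm can. A call with a gripper value outside its range is refused whole. The fingers move at their own pace and stop on an object; "squeeze" is the grip in N (left out, the last holds). Time passes only in rows, so rows that repeat a pose let the fingers close. It gives the time, the measured TCP pose, the force, the opening and the grip force at its end, in the units of the state.
- readout.read_state(): the state, without advancing time (a new reading comes with each control period).
- cams.camera(name): name is "scene" or "top" or "wrist"; returns a dict with "img" (400x640x3 uint8, red, green, blue), "fx", "fy", "cx", "cy" (pixels), "k1" (the pictures are not rectified: a ray, as slopes to the right and down, at radius r is drawn at 1 + k1 r^2 times it, then the intrinsics apply), "origin" and "rotation" of the camera in the world; the wrist camera has in their place "T_tool_cam" (4x4, takes a point from camera to tool coordinates, whose origin is the TCP and whose axes are the flange's). Camera axes: x right, y up, looking along -z (the intrinsics and any distortion apply to the point x, -y, -z); pixel columns grow to the right and rows downward; lengths in m; the calibration is good to about 2 mm. A picture is of the moment at which its call begins: read the wrist's pose just before it. There is no depth.
- r.close_job(): hands the job in; it is judged then, once.
The state is a dict: "time": time; "joint_positions": joint angles; "joint_vel": joint speeds; "joint_torque": joint torques, N m; "ee_pos": TCP position; "eef_rot": TCP orientation; "ft_force": force on the tool from outside, world axes, zero at the start; "torque": the same for the moment, N m; "width": finger opening in m; "grip_force": force on a finger pad.
Only numpy, scipy, OpenCV 4.12 (cv2) and the standard library are available. Lean on these libraries where they do the work, as an engineer would, in place of code of your own. Each camera call takes 0.05 s, during which the arm holds its last target. There are 200 camera calls.

TASK

The two steel columns and the capped sample tube have been put back into one another's cradles. Lay each in the cradle made for it, centred along it: the short column in the short cradle, the long column in the long cradle, the thick tube in the cradle with the wide notches; either end may point forward. You may lay one down on the white tub lid meanwhile; leave the timer, the parts case and the hex key set where they are.

Things in the scene. Friction and masses are not known exactly. Their poses are not given: they have to be found in the camera images.
- long_column_center (a point): Long steel column with white label: barrel 12 mm thick, 136 mm long between 17 mm wide hexagonal ends, 172 mm overall, about 0.11 kg. Point: on the axis at the middle of the barrel, where to grip it; y along the column. Starts in the short cradle. On a flat surface the point is 7.5 mm above it.
- short_column_center (a point): Short steel column with yellow label: barrel 12 mm thick, 86 mm long between 17 mm wide hexagonal ends, 122 mm overall, about 0.11 kg. Point: on the axis at the middle of the barrel, where to grip it; y along the column. Starts in the wide-notched cradle. On a flat surface the point is 7.5 mm above it.
- tube_center (a point): Sample tube, white plastic with a tapering end (+y) and a screw cap (-y), 110 mm long, body 28 mm thick; cap 30 mm thick, from 40 to 55 mm from the point; 0.03 kg. Point: on the axis at mid-length, where to grip it; y along the tube. Starts in the long cradle. It may roll on a flat surface.
- cradle_short_seat (a point): Short cradle, fixed, for the short column: metal base plate 80 x 40 x 6 mm with two grey V saddles (90 degrees, 8 mm thick) 30 mm either side of its middle; notch 25 mm wide, bottom 30, top 43 mm above the bench; 52 mm open for fingers in the middle. Point: where the short column's centre lies when seated, 38.5 mm above the bench; y along the cradle.
- cradle_long_seat (a point): Long cradle, fixed, for the long column: metal base plate 130 x 40 x 6 mm with four grey V saddles (90 degrees, 8 mm thick) 30 and 54 mm either side of its middle; notch 25 mm wide, bottom 30, top 43 mm above the bench; 52 mm open for fingers in the middle. Point: where the long column's centre lies when seated, 38.5 mm above the bench; y along the cradle.
- cradle_wide_seat (a point): Wide-notched cradle, fixed, for the tube: metal base plate 84 x 60 x 6 mm with two grey V saddles (90 degrees, 8 mm thick) 30 mm either side of its middle; notch 48 mm wide, bottom 24, top 48 mm above the bench; 52 mm open for fingers in the middle. Point: where the tube's centre lies when seated, 44.5 mm above the bench; y along the cradle.
- tub_lid: White flat tub lid lying on the bench, 148 (x) x 160 (y) x 9 mm high, fixed, empty: a free spot to lay one thing down. Origin: centre of its underside, z up.
- lab_timer: White countdown timer, 62 x 68 x 19 mm, loose on the bench; not to be disturbed. Origin: centre of its underside.
- ferrule_case: Small clear and white parts case, 46 x 72 x 19 mm, loose on the bench; not to be disturbed. Origin: centre of its underside.
- hex_keys: Red folding hex key set, 26 x 100 x 21 mm, loose on the bench; not to be disturbed. Origin: centre of its underside.

How it is judged:
By the outcome, as a careful person would: the job done as asked, in the order asked, and still so for the second after the job is handed in, with the robot touching nothing.
It also fails if it takes over 120 s, if anything falls off the work surface, if the arm or the gripper's body presses on something with over 40 N, if the wrist force passes 120 N, or if a joint passes its speed limit or range.

## Working session

There is one attempt and no reset: what is moved stays moved. The work goes in short steps, Python scripts to look and compute and a tool call to move; the robot and the scene stay as the last step left them, time stands still between calls to the robot, and variables do not carry over. Pictures are saved under pics/ and viewed, at most 14 in all, crops included, and the job is handed in when it is done.

Besides the shell and the picture viewer there is one more tool, called by a JSON object that holds its "fn" and its "kwargs", one argument or row to a line. step_arm: Moves the arm, as the interface text tells. Its arguments: {"type":"object","properties":{"deltas":{"type":"array"},"squeeze":{"type":"number"}},"required":["deltas"]}

```bash
mkdir -p pics
cat > h.py <<'E'
import numpy as np, cv2
from scipy.spatial.transform import Rotation as R
from bench import readout, cams, r
def cam(name):
    s=readout.read_state(); c=cams.camera(name)
    if 'T_tool_cam' in c:
        T=np.eye(4); T[:3,:3]=R.from_quat(s['eef_rot']).as_matrix(); T[:3,3]=s['ee_pos']
        T=T@np.array(c['T_tool_cam']); c['origin']=T[:3,3]; c['rotation']=T[:3,:3]
    c['origin']=np.array(c['origin']); c['rotation']=np.array(c['rotation'])
    if c['rotation'].shape!=(3,3): c['rotation']=R.from_quat(c['rotation']).as_matrix()
    return c
def save(c,fn): cv2.imwrite('pics/'+fn,c['img'][:,:,::-1])
def ray(c,u,v):
    d=np.array([(u-c['cx'])/c['fx'],(v-c['cy'])/c['fy']]); p=d.copy()
    for _ in range(20): p=d/(1+c['k1']*(p@p))
    return c['rotation']@np.array([p[0],-p[1],-1.])
def onz(c,u,v,z):
    d=ray(c,u,v); return c['origin']+d*(z-c['origin'][2])/d[2]
def proj(c,P):
    q=c['rotation'].T@(np.array(P)-c['origin']); p=np.array([q[0],-q[1]])/-q[2]; p=p*(1+c['k1']*(p@p))
    return np.array([p[0]*c['fx']+c['cx'],p[1]*c['fy']+c['cy']])
E
python3 - <<'E'
from h import *
for n in ['scene','top','wrist']:
    c=cam(n); save(c,n+'0.png'); print(n,c['origin'].round(3),c['rotation'].round(2).tolist(),c['fx'],c['k1'])
s=readout.read_state(); print(s)
E
```

```text
scene [-0.404  1.369  0.845] [[-0.8, 0.26, -0.54], [-0.6, -0.34, 0.72], [0.01, 0.9, 0.43]] 452.9527948602704 0.03856472787916999
top [0.406 0.102 1.432] [[-0.02, 0.99, -0.11], [-1.0, -0.03, -0.01], [-0.01, 0.11, 0.99]] 473.68144893234364 0.0045187869007750426
wrist [0.165 0.608 0.385] [[0.38, -0.89, -0.26], [0.93, 0.36, 0.11], [-0.0, -0.28, 0.96]] 276.2885556761372 0.0028658508072055746
{'time': 0.15, 'joint_positions': array([-1.20658567,  0.33271162, -0.06473482,  1.46071514,  0.02158798,
        1.34987334, -0.08851105]), 'joint_vel': array([ 9.00484876e-04, -2.98354611e-03,  1.08590186e-03, -2.91763297e-03,
        1.28321531e-04,  1.68932875e-03,  1.56436010e-07]), 'joint_torque': array([ 1.62950555e-04, -6.23636699e+01,  2.42777303e-02, -3.90143716e+01,
       -6.11771294e-02,  3.72413581e-02,  1.45728786e-04]), 'ee_pos': array([0.23565442, 0.57860322, 0.24396207]), 'eef_rot': array([ 1.92184424e-01,  9.81358696e-01, -4.98662611e-04, -8.83070430e-05]), 'ft_force': array([ 0.25710049, -0.47385672,  0.30358208]), 'torque': array([-0.00357845,  0.03367699, -0.01137427]), 'grip_force': 0.0, 'width': 0.08700387934333895}
```

View pics/top0.png

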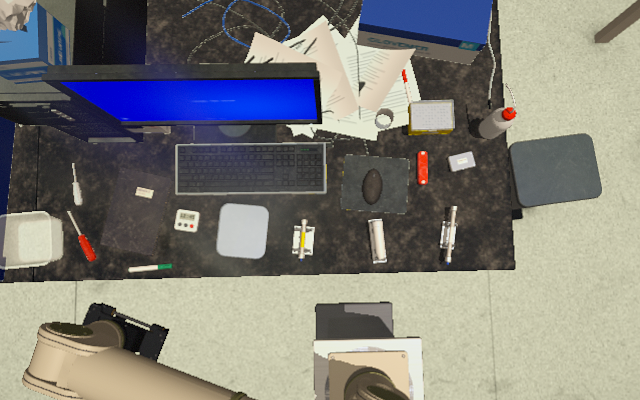

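View pics/scene0.png

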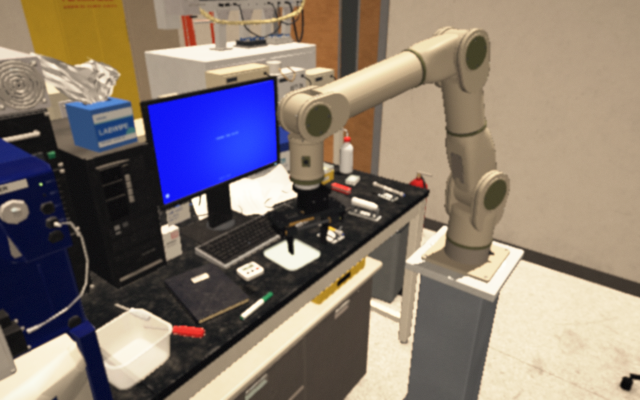

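The top view has +x up and +y left. It shows the lid at (243,231), the short column (yellow label) in the wide cradle at (303,239), the tube in the long cradle at (377,240) and the long column in the short cradle at (449,235). The timer is at (187,220), the hex keys at (423,168) and the parts case at (461,161). The scene view confirms this layout, with the monitor beyond it.

Run:
```python
from h import *
c=cam('top')
for n,u,v,z in [('wide/shortcol',303,239,.04),('long/tube',377,240,.045),('short/longcol',449,235,.0385),('lid',243,231,.009),('timer',187,220,.019),('hex',423,168,.02),('case',461,161,.019),('mouse',373,186,.03),('edge',377,270,0),('lidL',217,231,.009),('lidR',268,231,.009),('monbot',320,122,.1)]:
    print(n,onz(c,u,v,z).round(3))
im=c['img'][200:280,200:480]; cv2.imwrite('pics/topc.png',cv2.resize(im,None,fx=2.8,fy=2.8,interpolation=cv2.INTER_CUBIC)[:,:,::-1])
s=readout.read_state();print(R.from_quat(s['eef_rot']).as_matrix().round(3).tolist())
w=cam('wrist');print(w['T_tool_cam'])
```

```text
wide/shortcol [0.446 0.181 0.04 ]
long/tube [ 0.438 -0.035  0.045]
short/longcol [ 0.447 -0.247  0.038]
lid [0.476 0.363 0.009]
timer [0.513 0.529 0.019]
hex [ 0.651 -0.184  0.02 ]
case [ 0.67  -0.299  0.019]
mouse [ 0.599 -0.031  0.03 ]
edge [ 0.35  -0.036  0.   ]
lidL [0.478 0.441 0.009]
lidR [0.474 0.287 0.009]
monbot [0.779 0.122 0.1  ]
[[-0.926, 0.377, -0.0], [0.377, 0.926, -0.001], [-0.0, -0.001, -1.0]]
[[-4.84640354e-05  9.60299118e-01  2.78972405e-01  7.70918652e-02]
 [ 9.99999925e-01  1.53712385e-04 -3.55396570e-04  5.73180285e-04]
 [-3.84168526e-04  2.78972366e-01 -9.60299053e-01 -1.41261496e-01]
 [ 0.00000000e+00  0.00000000e+00  0.00000000e+00  1.00000000e+00]]
```

View pics/topc.png

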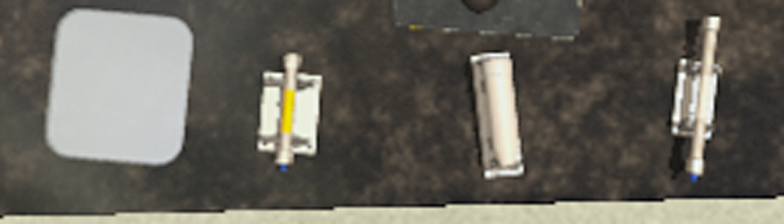

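{"fn": "step_arm", "kwargs": {
  "deltas": [
    [[0,0,-0.05,-0.04,-0.035,0,100],[0,0,-0.1,-0.085,-0.073,0,100],[0,0,-0.15,-0.127,-0.11,0,100],[0,0,-0.2,-0.17,-0.146,0,100],[0,0,-0.25,-0.212,-0.183,0,100],[0,0,-0.3,-0.254,-0.219,0,100],[0,0,-0.35,-0.297,-0.256,0,100],[0,0,-0.386,-0.325,-0.28,0,100],[0,0,-0.386,-0.339,-0.292,0,100],[0,0,-0.386,-0.339,-0.292,0,100],[0,0,-0.386,-0.339,-0.292,0,100]]
  ]
}}

```text
time: 1.62
ee_pos: [0.439, 0.1816, 0.2445]
eef_rot: [-0.0, 1.0, 0.0, -0.0]
ft_force: [0.3, -0.9, 0.1]
width: 0.0871
grip_force: 0.0
```

Run:
```python
from h import *
s=readout.read_state();print(s['ee_pos'],R.from_quat(s['eef_rot']).as_matrix().round(3).tolist(),s['time'],s['joint_positions'].round(2))
save(cam('wrist'),'w1.png')
```

```text
[0.43904782 0.1815829  0.24449244] [[-1.0, -0.0, -0.0], [-0.0, 1.0, 0.0], [0.0, 0.0, -1.0]] 1.625 [-0.72 -0.01  0.23  1.85  0.    1.3   1.08]
```

View pics/w1.png

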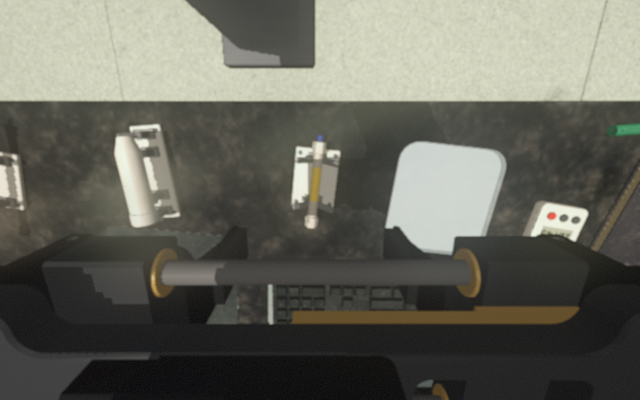

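The wrist view has the robot side at the top and +y to the right. The short column runs from its blue tip (320,138) to (311,225), the tube is at (135,180), the lid at (448,195), the wide plate at about (316,178) and the long cradle plate at (155,172).

Run:
```python
from h import *
im=cv2.imread('pics/w1.png')
a=cv2.resize(im[120:240,270:370],None,fx=5,fy=5,interpolation=cv2.INTER_CUBIC)[:, :400]
b=cv2.resize(im[115:235,100:180],None,fx=5,fy=5,interpolation=cv2.INTER_CUBIC)
a=cv2.resize(im[120:240,280:360],None,fx=5,fy=5,interpolation=cv2.INTER_CUBIC)
cv2.imwrite('pics/w1c.png',np.hstack([a,b]))
```

```text
(no output)
```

View pics/w1c.png

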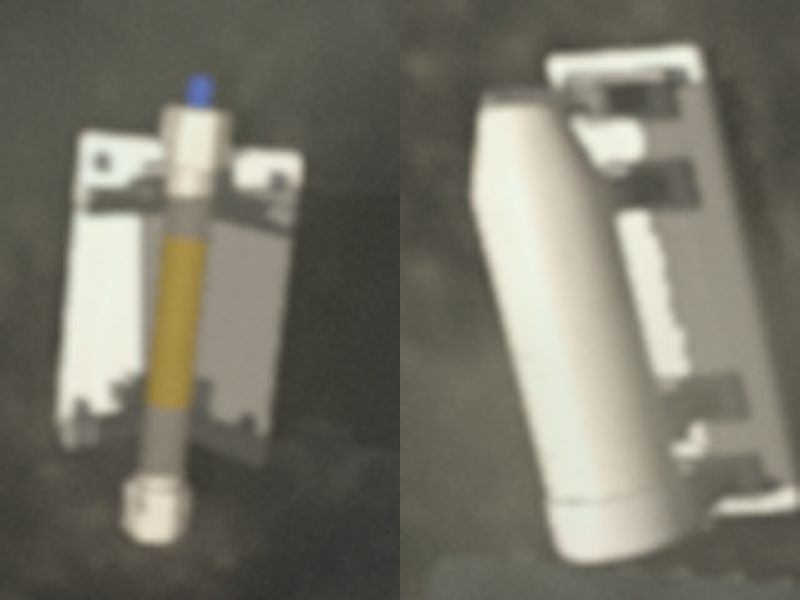

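Run:
```python
from h import *
c=cam('wrist')
def A(u,v,z): return onz(c,280+u/5-.4,120+v/5-.4,z)
def B(u,v,z): return onz(c,100+(u-400)/5-.4,115+v/5-.4,z)
for n,a in dict(p1=A(188,197,.0325),p2=A(163,478,.0325),e1=A(196,107,.0325),e2=A(154,542,.0325)).items(): print(n,a.round(4))
P=[A(*q,.006) for q in [(80,130),(302,155),(265,462),(60,425)]]
for a in P: print('wide',a.round(4))
print('mid',np.mean(P,0).round(4),[np.linalg.norm(P[i]-P[i-1]).round(4) for i in range(4)])
Q=[B(*q,.006) for q in [(548,48),(697,45),(798,513)]]
for a in Q: print('long',a.round(4))
print((Q[0]+Q[2])/2,[np.linalg.norm(Q[i]-Q[i-1]).round(4) for i in (1,2)])
for n,a in dict(cap=B(600,555,.05),tip=B(520,92,.05)).items(): print(n,a.round(4))
```

```text
p1 [0.4138 0.1853 0.0325]
p2 [0.4901 0.1788 0.0325]
e1 [0.3911 0.1873 0.0325]
e2 [0.5088 0.1763 0.0325]
wide [0.3994 0.1562 0.006 ]
wide [0.4061 0.2166 0.006 ]
wide [0.4947 0.2082 0.006 ]
wide [0.4835 0.1488 0.006 ]
mid [0.446  0.1825 0.006 ] [np.float64(0.0844), np.float64(0.0608), np.float64(0.089), np.float64(0.0604)]
long [ 0.3717 -0.064   0.006 ]
long [ 0.3708 -0.0244  0.006 ]
long [ 0.5029 -0.0157  0.006 ]
[ 0.43727948 -0.03984002  0.006     ] [np.float64(0.0396), np.float64(0.1323)]
cap [ 0.4982 -0.0458  0.05  ]
tip [ 0.3807 -0.0439  0.05  ]
```

{"fn": "step_arm", "kwargs": {
  "deltas": [
    [[0,0,0.091,-0.011,0,0.03,100],[0,0,0.091,-0.011,0,0.07,100],[0,0,0.091,-0.011,0,0.11,100],[0,0,0.091,-0.011,0,0.15,100],[0,0,0.091,-0.011,0,0.18,100],[0,0,0.091,-0.011,0,0.1955,100],[0,0,0.091,-0.011,0,0.1955,100],[0,0,0.091,-0.011,0,0.1955,0],[0,0,0.091,-0.011,0,0.1955,0],[0,0,0.091,-0.011,0,0.1955,0],[0,0,0.091,-0.011,0,0.1955,0],[0,0,0.091,-0.011,0,0.1955,0],[0,0,0.091,-0.011,0,0.1955,0],[0,0,0.091,-0.011,0,0.1955,0]]
  ],
  "squeeze": 30
}}

```text
time: 3.48
ee_pos: [0.4505, 0.1805, 0.049]
eef_rot: [0.046, 0.999, 0.0, -0.0]
ft_force: [0.2, -0.0, 0.1]
width: 0.0252
grip_force: 0.0
```

{"fn": "step_arm", "kwargs": {
  "deltas": [
    [[0,0,0,0,0,0,0],[0,0,0,0,0,0,0],[0,0,0,0,0,0,0],[0,0,0,0,0,0,0],[0,0,0,0,0,-0.01,0],[0,0,0,0,0,-0.03,0],[0,0,0,0,0,-0.06,0],[0,0,0,0,0,-0.08,0],[0,0,0,0,0,-0.08,0]]
  ]
}}

```text
time: 4.6
ee_pos: [0.4514, 0.1807, 0.1306]
eef_rot: [0.046, 0.999, 0.001, 0.001]
ft_force: [0.1, 0.4, -1.3]
width: 0.0113
grip_force: 30.0
```

{"fn": "step_arm", "kwargs": {
  "deltas": [
    [[0,0,0,-0.002,0.03,0,0],[0,0,0,-0.004,0.08,0,0],[0,0,0,-0.006,0.13,0,0],[0,0,0,-0.008,0.17,0.0,0],[0,0,0,-0.008,0.184,0.02,0],[0,0,0,-0.008,0.184,0.05,0],[0,0,0,-0.008,0.184,0.08,0],[0,0,0,-0.008,0.184,0.093,0],[0,0,0,-0.008,0.184,0.0965,0],[0,0,0,-0.008,0.184,0.0965,0]]
  ]
}}

```text
time: 5.85
ee_pos: [0.4754, 0.3628, 0.0328]
eef_rot: [0.046, 0.999, -0.0, -0.0]
ft_force: [-1.0, 0.6, -1.7]
width: 0.0111
grip_force: 30.0
```

{"fn": "step_arm", "kwargs": {
  "deltas": [
    [[0,0,0,0,0,0,100],[0,0,0,0,0,0,100],[0,0,0,0,0,0,100],[0,0,0,0,0,-0.02,100],[0,0,0,0,0,-0.06,100],[0,0,0,0,0,-0.11,100],[0,0,-0.02,0,-0.03,-0.16,100],[0,0,-0.05,0,-0.08,-0.2,100],[0,0,-0.08,0,-0.13,-0.21,100],[0,0,-0.1,0.002,-0.19,-0.21,100],[0,0,-0.12,0.004,-0.25,-0.21,100],[0,0,-0.14,0.006,-0.31,-0.21,100],[0,0,-0.16,0.006,-0.36,-0.21,100],[0,0,-0.16,0.006,-0.395,-0.21,100],[0,0,-0.16,0.006,-0.405,-0.21,100],[0,0,-0.16,0.006,-0.405,-0.21,100]]
  ]
}}

```text
time: 7.85
ee_pos: [0.4324, -0.0396, 0.2433]
eef_rot: [-0.034, 0.999, 0.0, 0.001]
ft_force: [-0.6, 0.3, 0.3]
width: 0.0869
grip_force: 0.0
```

Run:
```python
from h import *
s=readout.read_state();print(s['ee_pos'],s['eef_rot'].round(3))
c=cam('wrist'); save(c,'w2.png'); im=c['img'][:,:,::-1]
cv2.imwrite('pics/w2c.png',np.hstack([cv2.resize(im[120:240,270:370],None,fx=5,fy=5,interpolation=cv2.INTER_CUBIC)[:,:500],cv2.resize(im[100:250,70:145],None,fx=4,fy=4,interpolation=cv2.INTER_CUBIC)]))
```

```text
[ 0.4324256  -0.03956941  0.24329718] [-0.034  0.999  0.     0.001]
```

View pics/w2c.png

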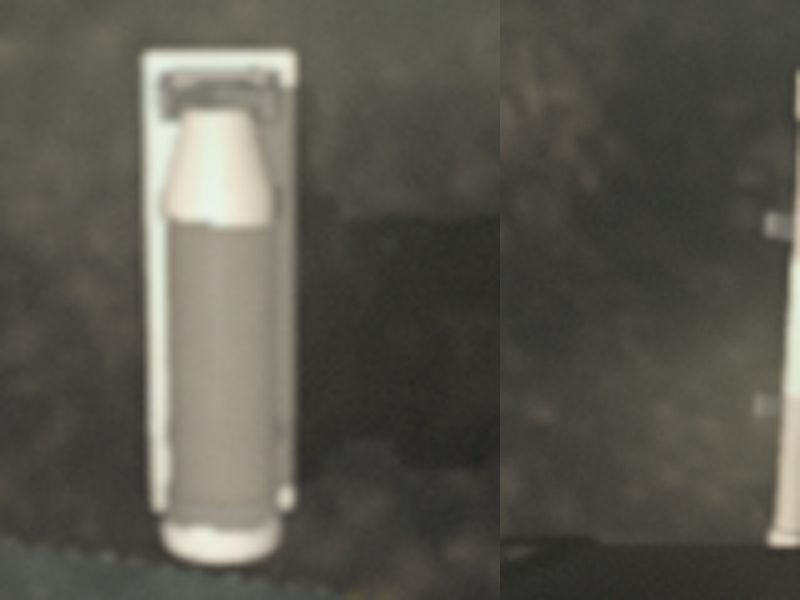

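The tube runs along the tool axis in the long cradle, with its tapered end at crop (217,110) and the cap end at (220,560). The plate corners are at (143,52), (297,52), (155,512) and (293,505).

Run:
```python
from h import *
c=cam('wrist')
def A(u,v,z): return onz(c,270+u/5-.4,120+v/5-.4,z)
P=[A(*q,.006) for q in [(143,52),(297,52),(293,507),(155,512)]]
for a in P: print('long',a.round(4))
print('mid',np.mean(P,0).round(4),[np.linalg.norm(P[i]-P[i-1]).round(4) for i in range(4)])
for z in (.05,.06): print(A(217,110,z).round(4),A(220,560,z).round(4))
print('taper/body line top', A(219,222,.06).round(4),'body edges',A(168,330,.05).round(4),A(272,330,.05).round(4))
print(readout.read_state()['ee_pos'])
```

```text
long [ 0.3741 -0.0643  0.006 ]
long [ 0.3713 -0.0234  0.006 ]
long [ 0.5004 -0.0138  0.006 ]
long [ 0.5047 -0.054   0.006 ]
mid [ 0.4376 -0.0389  0.006 ] [np.float64(0.131), np.float64(0.041), np.float64(0.1294), np.float64(0.0404)]
[ 0.3842 -0.0436  0.05  ] [ 0.4996 -0.0351  0.05  ]
[ 0.3833 -0.0436  0.06  ] [ 0.4953 -0.0354  0.06  ]
taper/body line top [ 0.4093 -0.0414  0.06  ] body edges [ 0.4388 -0.0522  0.05  ] [ 0.437  -0.0264  0.05  ]
[ 0.43247565 -0.03848767  0.24285374]
```

{"fn": "step_arm", "kwargs": {
  "deltas": [
    [[0,0,0,-0.006,-0.001,0.03,100],[0,0,0,-0.006,-0.001,0.07,100],[0,0,0,-0.006,-0.001,0.11,100],[0,0,0,-0.006,-0.001,0.15,100],[0,0,0,-0.006,-0.001,0.18,100],[0,0,0,-0.006,-0.001,0.19,50],[0,0,0,-0.006,-0.001,0.19,0],[0,0,0,-0.006,-0.001,0.19,0],[0,0,0,-0.006,-0.001,0.19,0],[0,0,0,-0.006,-0.001,0.19,0],[0,0,0,-0.006,-0.001,0.19,0],[0,0,0,-0.006,-0.001,0.19,0],[0,0,0,-0.006,-0.001,0.19,0],[0,0,0,-0.006,-0.001,0.19,0],[0,0,0,-0.006,-0.001,0.19,0],[0,0,0,-0.006,-0.001,0.18,0],[0,0,0,-0.006,-0.001,0.15,0],[0,0,0,-0.006,-0.001,0.12,0],[0,0,0,-0.006,-0.001,0.1,0],[0,0,0,-0.006,-0.001,0.1,0]]
  ],
  "squeeze": 15
}}

```text
time: 10.45
ee_pos: [0.4392, -0.0398, 0.144]
eef_rot: [-0.034, 0.999, 0.001, 0.001]
ft_force: [-0.7, 0.3, -1.1]
width: 0.0275
grip_force: 15.0
```

{"fn": "step_arm", "kwargs": {
  "deltas": [
    [[0,0,0.03,-0.003,0.03,0,0],[0,0,0.06,-0.008,0.08,0,0],[0,0,0.1,-0.013,0.13,0,0],[0,0,0.14,-0.018,0.18,0,0],[0,0,0.16,-0.022,0.21,0,0],[0,0,0.16,-0.022,0.221,0,0],[0,0,0.16,-0.022,0.221,0.01,0],[0,0,0.16,-0.022,0.221,0.04,0],[0,0,0.16,-0.022,0.221,0.07,0],[0,0,0.16,-0.022,0.221,0.09,0],[0,0,0.16,-0.022,0.221,0.094,0],[0,0,0.16,-0.022,0.221,0.096,0],[0,0,0.16,-0.022,0.221,0.096,0]]
  ]
}}

```text
time: 12.08
ee_pos: [0.4456, 0.1813, 0.047]
eef_rot: [0.046, 0.999, 0.0, 0.0]
ft_force: [0.3, -0.0, -0.8]
width: 0.0275
grip_force: 15.0
```

{"fn": "step_arm", "kwargs": {
  "deltas": [
    [[0,0,0,0,0,0.001,0],[0,0,0,0,0,0.001,60],[0,0,0,0,0,0.001,100],[0,0,0,0,0,0.001,100],[0,0,0,0,0,0.001,100],[0,0,0,0,0,-0.02,100],[0,0,0,0,0,-0.06,100],[0,0,0,0,0,-0.11,100],[0,0,0,0,0,-0.16,100],[0,0,0,0,0,-0.19,100],[0,0,0,0,0,-0.198,100],[0,0,0,0,0,-0.198,100]]
  ]
}}

```text
time: 13.58
ee_pos: [0.4451, 0.1817, 0.2441]
eef_rot: [0.046, 0.999, 0.0, -0.0]
ft_force: [-0.4, 0.7, -0.0]
width: 0.087
grip_force: 0.0
```

Run:
```python
from h import *
s=readout.read_state();print(s['ee_pos'],s['eef_rot'].round(3))
c=cam('wrist'); save(c,'w3.png'); im=c['img'][:,:,::-1]
cv2.imwrite('pics/w3c.png',np.hstack([cv2.resize(im[120:240,270:370],None,fx=5,fy=5,interpolation=cv2.INTER_CUBIC),cv2.resize(im[110:230,390:510],None,fx=2.5,fy=5,interpolation=cv2.INTER_CUBIC)]))
```

```text
[0.44512999 0.1816597  0.24412108] [ 0.046  0.999  0.    -0.   ]
```

View pics/w3c.png

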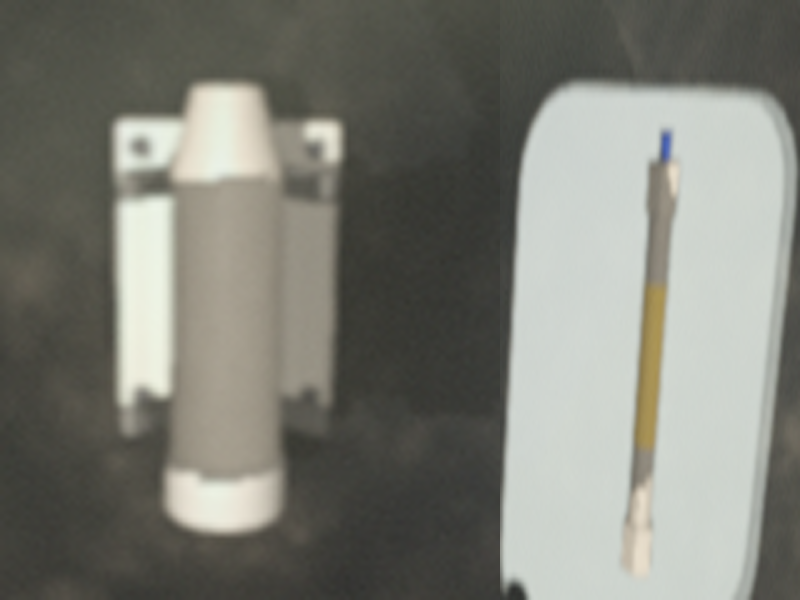

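The tube sits square in the wide cradle, tip at crop (228,83) and cap end at (224,533). The short column lies on the lid, from (663,160) to (636,573).

Run:
```python
from h import *
c=cam('wrist')
def A(u,v,z): return onz(c,270+u/5-.4,120+v/5-.4,z)
def B(u,v,z): return onz(c,390+(u-500)/2.5-.3,110+v/5-.4,z)
P=[A(*q,.006) for q in [(115,120),(343,120),(328,436),(122,436)]]
for a in P: print('wide',a.round(4))
print('mid',np.mean(P,0).round(4),[np.linalg.norm(P[i]-P[i-1]).round(4) for i in range(4)])
a,b=A(228,83,.0465),A(224,533,.0555); print(a.round(4),b.round(4),((a+b)/2).round(4))
a,b=B(663,160,.0165),B(636,573,.0165); print(a.round(4),b.round(4),((a+b)/2).round(4))
```

```text
wide [0.3997 0.1559 0.006 ]
wide [0.4053 0.2172 0.006 ]
wide [0.4945 0.2068 0.006 ]
wide [0.4891 0.1476 0.006 ]
mid [0.4471 0.1819 0.006 ] [np.float64(0.0898), np.float64(0.0616), np.float64(0.0898), np.float64(0.0594)]
[0.3901 0.1874 0.0465] [0.5016 0.1761 0.0555] [0.4459 0.1818 0.051 ]
[0.4157 0.3689 0.0165] [0.5313 0.3592 0.0165] [0.4735 0.364  0.0165]
```

{"fn": "step_arm", "kwargs": {
  "deltas": [
    [[0,0,0,0.002,-0.03,0,100],[0,0,0,0.005,-0.08,0,100],[0,0,0,0.01,-0.14,0,100],[0,0,0,0.015,-0.2,0,100],[0,0,0,0.02,-0.26,0,100],[0,0,0,0.025,-0.32,0,100],[0,0,0,0.03,-0.38,0,100],[0,0,0,0.035,-0.41,0,100],[0,0,0,0.04,-0.428,0,100],[0,0,0,0.04,-0.428,0,100],[0,0,0,0.04,-0.428,0,100]]
  ]
}}

```text
time: 15.05
ee_pos: [0.3663, -0.2398, 0.244]
eef_rot: [0.045, 0.999, 0.0, -0.001]
ft_force: [-0.5, -0.3, 0.4]
width: 0.0868
grip_force: 0.0
```

Run:
```python
from h import *
s=readout.read_state();print(s['ee_pos'],s['eef_rot'].round(3))
c=cam('wrist'); save(c,'w4.png'); im=c['img'][:,:,::-1]
cv2.imwrite('pics/w4c.png',cv2.resize(im[110:240,265:385],None,fx=4.5,fy=4.5,interpolation=cv2.INTER_CUBIC))
```

```text
[ 0.36628519 -0.23981319  0.24395574] [ 0.045  0.999  0.    -0.001]
```

View pics/w4c.png

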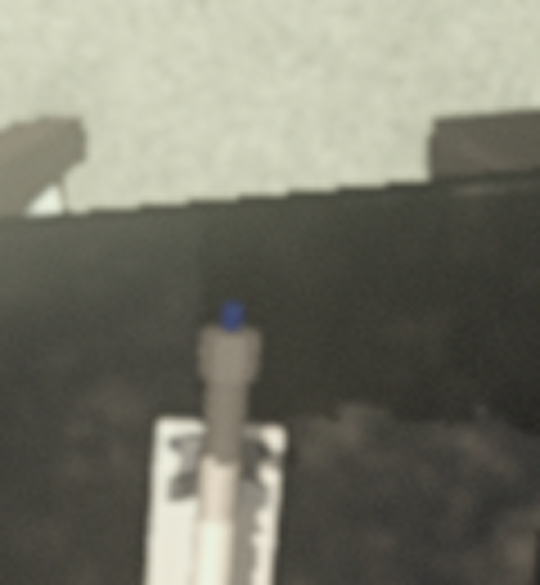

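The tube centre is within about 1 mm of its seat. This view shows only the near end of the long column, hex end at (230,330), because I stopped about 8 cm short in x. I'll move forward and look again.

{"fn": "step_arm", "kwargs": {
  "deltas": [
    [[0,0,0,-0.04,0,0,100],[0,0,0,-0.075,0.002,0,100],[0,0,0,-0.08,0.002,0,100],[0,0,0,-0.08,0.002,0,100]]
  ]
}}

```text
time: 15.6
ee_pos: [0.4458, -0.2457, 0.244]
eef_rot: [0.046, 0.999, -0.0, -0.001]
ft_force: [-0.5, -0.4, -0.1]
width: 0.0873
grip_force: 0.0
```

Run:
```python
from h import *
s=readout.read_state();print(s['ee_pos'],s['eef_rot'].round(3))
c=cam('wrist'); save(c,'w5.png'); im=c['img'][:,:,::-1]
cv2.imwrite('pics/w5c.png',cv2.resize(im[110:250,265:365],None,fx=4,fy=4,interpolation=cv2.INTER_CUBIC))
```

```text
[ 0.44578735 -0.24571058  0.24400319] [ 0.046  0.999 -0.    -0.001]
```

View pics/w5c.png

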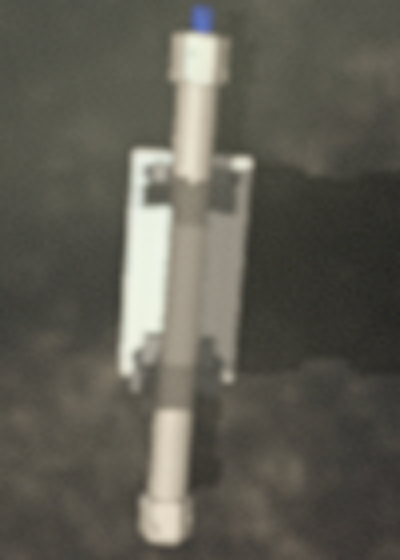

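The long column runs from (201,33) to (165,545) in the crop. The short cradle's plate corners are at about (133,150), (253,157), (232,383) and (122,377).

Run:
```python
from h import *
c=cam('wrist')
def A(u,v,z): return onz(c,265+u/4-.4,110+v/4-.4,z)
P=[A(*q,.006) for q in [(133,150),(253,157),(232,383),(122,378)]]
for a in P: print('short',a.round(4))
print('mid',np.mean(P,0).round(4),[np.linalg.norm(P[i]-P[i-1]).round(4) for i in range(4)])
for p,q in [((201,33),(165,545)),((196,83),(168,498))]:
    a,b=A(*p,.0385),A(*q,.0385); d=b-a; print(a.round(4),b.round(4),((a+b)/2).round(4),np.linalg.norm(d),np.degrees(np.arctan2(d[1],d[0])))
```

```text
short [ 0.4056 -0.2649  0.006 ]
short [ 0.4117 -0.2245  0.006 ]
short [ 0.4915 -0.2385  0.006 ]
short [ 0.486  -0.2777  0.006 ]
mid [ 0.4487 -0.2514  0.006 ] [np.float64(0.0814), np.float64(0.0409), np.float64(0.081), np.float64(0.0397)]
[ 0.3697 -0.2384  0.0385] [ 0.5373 -0.2664  0.0385] [ 0.4535 -0.2524  0.0385] 0.1699254407969619 -9.463967495710198
[ 0.3841 -0.2413  0.0385] [ 0.5199 -0.2636  0.0385] [ 0.452  -0.2524  0.0385] 0.13761446863361218 -9.318728191473038
```

{"fn": "step_arm", "kwargs": {
  "deltas": [
    [[0,0,0.072,-0.007,-0.006,0.03,100],[0,0,0.072,-0.007,-0.006,0.07,100],[0,0,0.072,-0.007,-0.006,0.11,100],[0,0,0.072,-0.007,-0.006,0.15,100],[0,0,0.072,-0.007,-0.006,0.185,100],[0,0,0.072,-0.007,-0.006,0.2025,100],[0,0,0.072,-0.007,-0.006,0.2025,0],[0,0,0.072,-0.007,-0.006,0.2025,0],[0,0,0.072,-0.007,-0.006,0.2025,0],[0,0,0.072,-0.007,-0.006,0.2025,0],[0,0,0.072,-0.007,-0.006,0.2025,0],[0,0,0.072,-0.007,-0.006,0.2025,0],[0,0,0.072,-0.007,-0.006,0.2025,0],[0,0,0.072,-0.007,-0.006,0.2025,0],[0,0,0.072,-0.007,-0.006,0.2025,0],[0,0,0.072,-0.007,-0.006,0.2025,0],[0,0,0.072,-0.007,-0.006,0.2025,0]]
  ],
  "squeeze": 30
}}

```text
time: 17.82
ee_pos: [0.4524, -0.253, 0.042]
eef_rot: [0.082, 0.997, -0.0, 0.0]
ft_force: [0.2, -1.7, 0.5]
width: 0.0108
grip_force: 30.0
```

{"fn": "step_arm", "kwargs": {
  "deltas": [
    [[0,0,0,0,0,0,0],[0,0,0,0,0,-0.01,0],[0,0,0,0,0,-0.03,0],[0,0,0,0,0,-0.06,0],[0,0,0,0,0,-0.08,0],[0,0,0,0,0,-0.08,0]]
  ]
}}

```text
time: 18.58
ee_pos: [0.4535, -0.253, 0.1241]
eef_rot: [0.082, 0.997, 0.0, 0.002]
ft_force: [-0.3, -0.0, -1.3]
width: 0.011
grip_force: 30.0
```

{"fn": "step_arm", "kwargs": {
  "deltas": [
    [[0,0,-0.04,0.008,0.03,0,0],[0,0,-0.08,0.018,0.08,0,0],[0,0,-0.13,0.03,0.13,0,0],[0,0,-0.18,0.04,0.17,0,0],[0,0,-0.22,0.048,0.2,0,0],[0,0,-0.237,0.05,0.2085,0,0],[0,0,-0.237,0.05,0.2085,0,0],[0,0,-0.237,0.05,0.2085,0.02,0],[0,0,-0.237,0.05,0.2085,0.045,0],[0,0,-0.237,0.05,0.2085,0.065,0],[0,0,-0.237,0.05,0.2085,0.077,0],[0,0,-0.237,0.05,0.2085,0.081,0],[0,0,-0.237,0.05,0.2085,0.081,0]]
  ]
}}

```text
time: 20.2
ee_pos: [0.4371, -0.0408, 0.0416]
eef_rot: [-0.035, 0.999, -0.0, -0.0]
ft_force: [-4.7, -5.0, 9.7]
width: 0.0108
grip_force: 30.0
```

{"fn": "step_arm", "kwargs": {
  "deltas": [
    [[0,0,0,0,0,0,30],[0,0,0,0,0,0,100],[0,0,0,0,0,0,100],[0,0,0,0,0,0,100],[0,0,0,0,0,0,100],[0,0,0,0,0,-0.02,100],[0,0,0,0,0,-0.06,100],[0,0,0,0,0,-0.11,100],[0,0,0,0,0,-0.16,100],[0,0,0,0,0,-0.19,100],[0,0,0,0,0,-0.203,100],[0,0,0,0,0,-0.203,100]]
  ]
}}

```text
time: 21.7
ee_pos: [0.4372, -0.0389, 0.2438]
eef_rot: [-0.037, 0.999, 0.0, 0.0]
ft_force: [0.1, -0.0, -0.7]
width: 0.0871
grip_force: 0.0
```

Run:
```python
from h import *
s=readout.read_state();print(s['ee_pos'],s['eef_rot'].round(3),s['ft_force'])
c=cam('wrist'); save(c,'w6.png'); im=c['img'][:,:,::-1]
cv2.imwrite('pics/w6c.png',cv2.resize(im[110:250,265:365],None,fx=4,fy=4,interpolation=cv2.INTER_CUBIC))
```

```text
[ 0.43721281 -0.03889294  0.24383319] [-0.037  0.999  0.     0.   ] [ 0.14363918 -0.04733151 -0.68051616]
```

View pics/w6c.png

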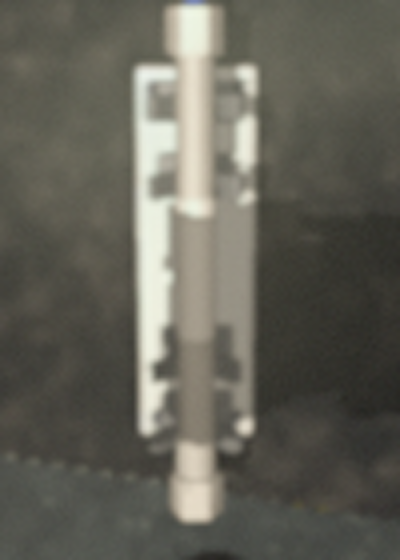

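The long column lies in the long cradle with its hex ends beyond the plate, barrel shoulders at (195,57) and (197,480). I'll check that it is centred.

Run:
```python
from h import *
c=cam('wrist')
def A(u,v,z): return onz(c,265+u/4-.4,110+v/4-.4,z)
P=[A(*q,.006) for q in [(135,67),(257,67),(250,436),(142,436)]]
print('mid',np.mean(P,0).round(4),[np.linalg.norm(P[i]-P[i-1]).round(4) for i in range(4)])
for p,q in [((194,5),(197,520)),((195,57),(197,478))]:
    a,b=A(*p,.0385),A(*q,.0385); d=b-a; print(a.round(4),b.round(4),((a+b)/2).round(4),np.linalg.norm(d),np.degrees(np.arctan2(d[1],d[0])))
```

```text
mid [ 0.4369 -0.0401  0.006 ] [np.float64(0.1303), np.float64(0.0405), np.float64(0.1304), np.float64(0.0394)]
[ 0.3531 -0.0465  0.0385] [ 0.5202 -0.0336  0.0385] [ 0.4366 -0.0401  0.0385] 0.16758562629739532 4.432930093722155
[ 0.368  -0.0452  0.0385] [ 0.5048 -0.0347  0.0385] [ 0.4364 -0.0399  0.0385] 0.13715749018198709 4.379298401619365
```

{"fn": "step_arm", "kwargs": {
  "deltas": [
    [[0,0,0.02,-0.005,0.03,0,100],[0,0,0.04,-0.013,0.08,0,100],[0,0,0.06,-0.023,0.14,0,100],[0,0,0.09,-0.033,0.2,0,100],[0,0,0.12,-0.043,0.26,0,100],[0,0,0.15,-0.053,0.32,0,100],[0,0,0.166,-0.063,0.37,0,100],[0,0,0.166,-0.0675,0.395,0.02,100],[0,0,0.166,-0.0675,0.398,0.06,100],[0,0,0.166,-0.0675,0.398,0.11,100],[0,0,0.166,-0.0675,0.398,0.15,100],[0,0,0.166,-0.0675,0.398,0.17,100],[0,0,0.166,-0.0675,0.398,0.17,100]]
  ]
}}

```text
time: 23.42
ee_pos: [0.4747, 0.3621, 0.0725]
eef_rot: [0.047, 0.999, -0.001, -0.001]
ft_force: [-0.0, -0.4, -0.1]
width: 0.0869
grip_force: 0.0
```

{"fn": "step_arm", "kwargs": {
  "deltas": [
    [[0,0,0,0,0.001,0.02,100],[0,0,0,0,0.001,0.035,100],[0,0,0,0,0.001,0.039,100],[0,0,0,0,0.001,0.039,0],[0,0,0,0,0.001,0.039,0],[0,0,0,0,0.001,0.039,0],[0,0,0,0,0.001,0.039,0],[0,0,0,0,0.001,0.039,0],[0,0,0,0,0.001,0.039,0],[0,0,0,0,0.001,0.039,0],[0,0,0,0,0.001,0.039,0],[0,0,0,0,0.001,0.039,0],[0,0,0,0,0.001,0.039,0],[0,0,0,0,0.001,0.039,0],[0,0,0,0,0.001,0.039,0],[0,0,0,0,0.001,0.03,0],[0,0,0,0,0.001,0,0],[0,0,0,0,0.001,-0.04,0],[0,0,0,0,0.001,-0.06,0],[0,0,0,0,0.001,-0.06,0]]
  ]
}}

```text
time: 25.92
ee_pos: [0.4762, 0.3646, 0.1359]
eef_rot: [0.046, 0.999, 0.001, 0.001]
ft_force: [-0.4, -0.5, -1.3]
width: 0.0106
grip_force: 30.0
```

{"fn": "step_arm", "kwargs": {
  "deltas": [
    [[0,0,0.01,-0.001,-0.025,0,0],[0,0,0.02,-0.003,-0.07,0,0],[0,0,0.03,-0.006,-0.12,0,0],[0,0,0.04,-0.009,-0.18,0,0],[0,0,0.05,-0.012,-0.24,0,0],[0,0,0.06,-0.015,-0.3,0,0],[0,0,0.072,-0.018,-0.36,0,0],[0,0,0.072,-0.021,-0.42,0,0],[0,0,0.072,-0.024,-0.48,0,0],[0,0,0.072,-0.027,-0.54,0,0],[0,0,0.072,-0.03,-0.585,0,0],[0,0,0.072,-0.03,-0.61,0,0],[0,0,0.072,-0.03,-0.615,0,0],[0,0,0.072,-0.03,-0.615,0,0],[0,0,0.072,-0.03,-0.615,0,0]]
  ]
}}

```text
time: 27.8
ee_pos: [0.4486, -0.2498, 0.1337]
eef_rot: [0.081, 0.997, 0.0, -0.0]
ft_force: [-0.5, 0.9, -1.6]
width: 0.0114
grip_force: 30.0
```

Run:
```python
from h import *
s=readout.read_state();print(s['ee_pos'],s['eef_rot'].round(3),s['width'],s['ft_force'])
c=cam('wrist'); save(c,'w7.png'); im=c['img'][:,:,::-1]
cv2.imwrite('pics/w7c.png',cv2.resize(im[110:260,260:380],None,fx=4,fy=4,interpolation=cv2.INTER_CUBIC))
```

```text
[ 0.44855474 -0.24981702  0.13371204] [ 0.081  0.997  0.    -0.   ] 0.011359017444171424 [-0.46060912  0.9092781  -1.56988026]
```

View pics/w7c.png

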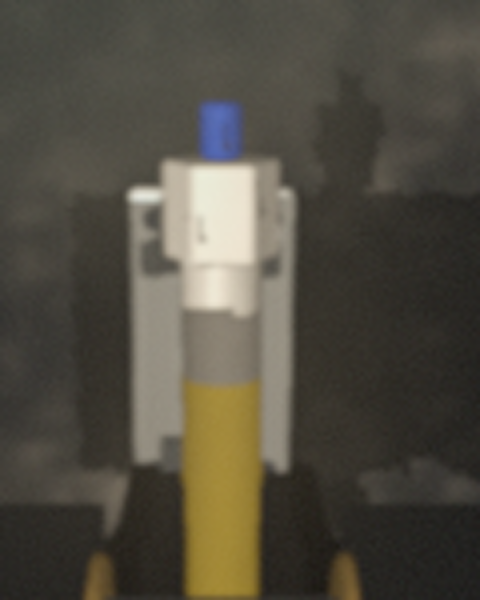

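The gripped short column hangs over the short cradle with its near shoulder at (221,264). The near plate corners are at (128,192) and (295,190).

Run:
```python
from h import *
c=cam('wrist')
s=readout.read_state(); M=R.from_quat(s['eef_rot']).as_matrix()
def A(u,v,z): return M.T@(onz(c,260+u/4-.4,110+v/4-.4,z)-s['ee_pos'])
for n,q in dict(shoulder=(221,264,.117+.0075),end=(221,160,.117),pTL=(128,190,.006),pTR=(295,189,.006)).items(): print(n,A(*q).round(4))
```

```text
shoulder [0.0458 0.0007 0.0094]
end [0.0592 0.0007 0.0169]
pTL [ 0.0396 -0.0219  0.1279]
pTR [0.0398 0.0187 0.1279]
```

{"fn": "step_arm", "kwargs": {
  "deltas": [
    [[0,0,0,0,-0.0015,0.015,0],[0,0,0,0,-0.0015,0.04,0],[0,0,0,0,-0.0015,0.06,0],[0,0,0,0,-0.0015,0.073,0],[0,0,0,0,-0.0015,0.077,0],[0,0,0,0,-0.0015,0.078,0],[0,0,0,0,-0.0015,0.078,0]]
  ]
}}

```text
time: 28.78
ee_pos: [0.4473, -0.2524, 0.0568]
eef_rot: [0.082, 0.997, 0.001, -0.001]
ft_force: [-8.9, 5.6, 16.8]
width: 0.0106
grip_force: 30.0
```

{"fn": "step_arm", "kwargs": {
  "deltas": [
    [[0,0,0,0,0,-0.001,0],[0,0,0,0,0,-0.001,25],[0,0,0,0,0,-0.001,100],[0,0,0,0,0,-0.001,100],[0,0,0,0,0,-0.001,100],[0,0,0,0,0,-0.001,100],[0,0,0,0,0,-0.03,100],[0,0,0,0,0,-0.07,100],[0,0,0,0,0,-0.12,100],[0,0,0,0,0,-0.16,100],[0,0,0,0,0,-0.188,100],[0,0,0,0,0,-0.188,100]]
  ]
}}

```text
time: 30.28
ee_pos: [0.4489, -0.2531, 0.2458]
eef_rot: [0.082, 0.997, 0.0, 0.002]
ft_force: [-0.4, -0.3, -0.9]
width: 0.0867
grip_force: 0.0
```

Run:
```python
from h import *
s=readout.read_state();print(s['ee_pos'],s['eef_rot'].round(3),s['ft_force'])
c=cam('wrist'); save(c,'w8.png'); im=c['img'][:,:,::-1]
t=cam('top')['img'][195:285,150:490,::-1]
cv2.imwrite('pics/w8c.png',np.vstack([cv2.copyMakeBorder(cv2.resize(im[120:240,265:365],None,fx=3,fy=3,interpolation=cv2.INTER_CUBIC),0,0,0,380,cv2.BORDER_CONSTANT),cv2.resize(t,None,fx=2,fy=2,interpolation=cv2.INTER_CUBIC)]))
```

```text
[ 0.44894046 -0.25314452  0.24579708] [0.082 0.997 0.    0.002] [-0.35508634 -0.34670597 -0.94274963]
```

View pics/w8c.png

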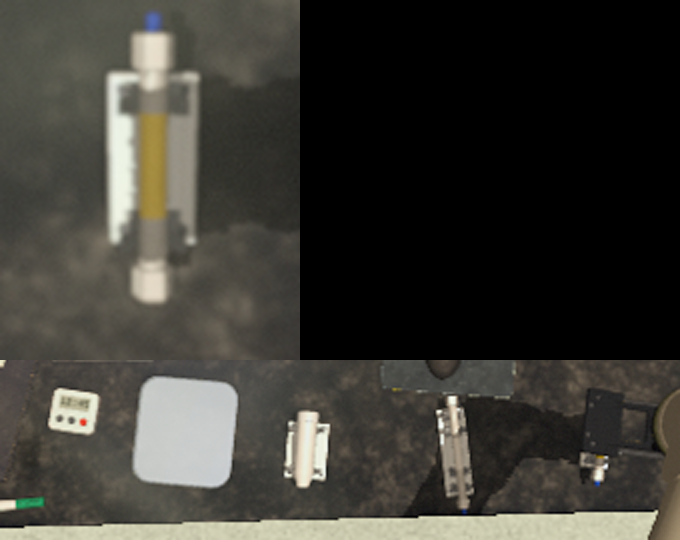

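All three are in their own cradles: the top view shows the tube in the wide one, the long column in the long one and the lid empty. A last check on the short column's centring.

Run:
```python
from h import *
c=cam('wrist')
def A(u,v,z): return onz(c,265+u/3-.4,120+v/3-.4,z)
P=[A(*q,.006) for q in [(107,72),(199,73),(195,243),(110,242)]]
print('mid',np.mean(P,0).round(4))
for p,q in [((152,32),(150,301)),((152,70),(150,262))]:
    a,b=A(*p,.0385),A(*q,.0385); d=b-a; print(((a+b)/2).round(4),np.linalg.norm(d).round(4),np.degrees(np.arctan2(d[1],d[0])))
```

```text
mid [ 0.446  -0.2506  0.006 ]
[ 0.445  -0.2513  0.0385] 0.1166 -9.858317259338163
[ 0.4434 -0.251   0.0385] 0.0831 -10.026300717062687
```

```bash
python3 -c "
from bench import r
print(r.close_job())"
```

```text
the job is handed in; nothing more can be done
None
```

The job is handed in at about 30 s of robot time: the short column, long column and tube each lie in their own cradle, centred to within about 1–3 mm by the wrist camera. The timer, parts case and hex keys were not touched.

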